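# Set out the coffee station in its fitted holders

## Task

Set out the coffee station: stand the shaker in the small round holder, the tin in the large round holder, the white canister in the square holder and the sachet carton in the oblong holder, each upright and down flat on the floor of its well. Set them down rather than dropping them, tip nothing over, and leave the plain mug and the jam jar where they stand.

Things in the scene. Friction and masses are not known exactly. Their poses are not given: they have to be found in the camera images.
- salt_shaker: loose glass shaker with grey contents and a domed grey cap, round, 44 mm across up to 70 mm height, 34 mm across the cap, 90 mm high, 0.07 to 0.14 kg. Origin: centre of its foot; z up. Stands upright on the worktop at the start
- milk_tin: loose closed round food tin, cream above and red below, bare metal top, 57 mm across, 72 mm high, 0.13 to 0.25 kg. Origin: centre of its foot; z up. Stands upright on the worktop
- tea_canister: loose white square canister with rounded corners and a small knob on its lid (the lid does not come off), 68 x 68 mm (69 mm over the lid, which begins at 72 mm height), 110 mm high in all, body and lid without the knob 97 mm, knob 20 mm across; 0.18 to 0.35 kg. Origin: centre of its foot; x and y along its sides, z up. Stands upright on the worktop
- sachet_tray: loose oblong beige card carton, open on top, full of pink, yellow and white sachets standing on edge; 100 mm along its x, 57 mm along its y, 75 mm high, stiff walls, 0.06 to 0.13 kg. Origin: centre of its foot; z up. Stands upright on the worktop. Either way round fits its holder
- small_round_holder: small round dark wooden holder with a cork floor, fixed to the worktop, for the shaker: well 58 mm across, 70 mm outside. The floor of its well is 4 mm above the worktop; the rim is 6 mm wide and its top is 14 mm above the worktop. Origin: centre of the underside, on the worktop; z up
- large_round_holder: large round dark wooden holder with a cork floor, fixed to the worktop, for the tin: well 75 mm across, 87 mm outside. The floor of its well is 4 mm above the worktop; the rim is 6 mm wide and its top is 14 mm above the worktop. Origin: centre of the underside, on the worktop; z up
- square_holder: square dark wooden holder with a cork floor, fixed to the worktop, for the canister: well 86 x 86 mm, 98 x 98 mm outside, sides along its x and y. The floor of its well is 4 mm above the worktop; the rim is 6 mm wide and its top is 14 mm above the worktop. Origin: centre of the underside, on the worktop; z up
- oblong_holder: oblong dark wooden holder with a cork floor, fixed to the worktop, for the sachet carton: well 116 mm along its x and 73 mm along its y, 128 x 85 mm outside. The floor of its well is 4 mm above the worktop; the rim is 6 mm wide and its top is 14 mm above the worktop. Origin: centre of the underside, on the worktop; z up
- plain_mug: loose plain white mug with a handle, dark inside, a bystander to leave alone; 84 mm across x, 117 mm along y including the handle, which points to -y, 93 mm high. Origin: middle of that 84 x 117 mm outline, at the foot; z up
- jam_jar: loose pinkish glass jam jar with a dark lid, a bystander to leave alone; 63 x 68 mm, 115 mm high. Origin: centre of its foot; z up
There are look-alikes about, which are no part of the job. Leave any green look-alike of the tea_canister alone.

How it is judged:
By the outcome, as a careful person would: the job done as asked, in the order asked, and still so for the second after the job is handed in, with the robot touching nothing.
It also fails if it takes over 112 s, if anything falls off the work surface, if the arm or the gripper's body presses on something with over 40 N, if the wrist force passes 120 N, or if a joint passes its speed limit or range.

## Robot

A 6-joint arm with a two-finger parallel gripper is mounted at the origin on a cart in front of the work surface, level with it; the furniture and walls round the work are solid. World frame = base frame: x ahead of the robot, y to its left, z up, the work surface at z = 0. Lengths are in m, angles in rad, forces in N, time in s.
With the tool pointing down it reaches from about 0.3 to 0.775 m from the base axis. Payload 14.6 kg.
Tool frame: the origin (TCP) lies on the mounting face of the last link; the fingertips stand 199 mm ahead of it and the grasp point (between the pads) lies 180 mm ahead of it; z points along the fingers, y is the line along which they close (so a half turn about z gives the same grasp; the last joint's range is limited). The gripper opens to 94 mm and grips with 3 to 60 N. Pads are 16 mm wide; open, the fingers measure 119 mm over their backs; the gripper's body (75 mm by 177 mm) begins 78 mm behind the grasp point.
Start: joints at [-1.4, 0.3, 1.521, -0, 1.321, -0.067], TCP at [0.13, -0.535, 0.405] pointing down, gripper open.
Joint ranges: [-3.03, 3.03], [-0.79, 2.21], [0.23, 2.52], [-1.04, 4.18], [0, 3.07], [-2.55, 2.55]. Speed limits (rad/s): [2.22, 2.22, 2.57, 3.14, 3.14, 3.14].

## Interface

Orientations are given as [roll, pitch, yaw] about the fixed x, y, z axes, in that order (R = Rz(yaw) Ry(pitch) Rx(roll)).
In Python, from station import telemetry, cams, workorder, finder gives the robot as it stands.
- The arm moves only by the tool jog_arm, never from a script. Its argument "rows" is a list of rows, each an object with "gripper": the finger opening in m, from 0 to 0.094; "slide": the shift along the tool's x, y, z in m, a list of three; "spin": the turn about the tool's z in rad. In form: [{"gripper": gripper, "slide": [tx, ty, tz], "spin": spin}, ...]. A call has 1 to 8 rows; each row is the pose to reach, as a shift and turn from the pose commanded when the call began, along the tool's axes at that moment; what a row does not reach only later rows make up. A row lasts 1/10 s, in which the tool goes at most 50 mm and 8.59 degrees, less where a joint would pass 70% of its speed; a pose out of reach is approached as far as the arm can. A call with a gripper value outside its range is refused whole. The fingers move at their own pace and stop on an object; "squeeze" is the grip in N (left out, the last holds). Time passes only in rows, so rows that repeat a pose let the fingers close. It gives the time, the measured TCP pose, the force, the opening and the grip force at its end, in the units of the state.
- telemetry.get_obs(): the state, without advancing time (a new reading comes with each control period).
- cams.camera(name): name is "scene" or "top"; returns (picture, depth): 400x640x3 uint8, red, green, blue; 400x640 float32, m along the optical axis (not along the pixel's ray), 0 where there is no reading.
- cams.camera_info(name): a dict with "camera_matrix" (3x3 intrinsics, pixels), "k1" (the pictures are not rectified: a ray, as slopes to the right and down, at radius r is drawn at 1 + k1 r^2 times it, then the intrinsics apply), "R" (3x3) and "t" (3): a world point X has camera coordinates R X + t. Camera axes: x right, y down, z forward; pixel columns grow to the right and rows downward; lengths in m; the calibration is good to about 2 mm. A picture is of the moment at which its call begins. camera_info takes no time and is no camera call.
- workorder.hand_in(): hands the job in; it is judged then, once.
Trained networks look in the newest picture that a camera, given by its name, has taken for a name from the list of things; names that differ only in an ending like _2 or _b are one class to them, and where a whole thing is asked for, a point or a joint stands for the part that bears it (a point fixed in the world has none). Each returns a list of dicts, best first, with "confidence" (0 to 1); they miss things now and then, are a little off and sometimes report something else, mostly with a low value. They report only what shows in the picture. A call takes as long as a camera call. They do not tell look-alikes from the thing itself.
- finder.find_in(target, camera): "point" ([x, y, z] in m, in world coordinates, good to about 4 mm: the middle of the surface that is visible of it).
- finder.masks_of(target, camera): "region" (400x640 bool, what is visible of it).
The state is a dict: "time_s": time; "qpos": joint angles; "joint_vel": joint speeds; "tau": joint torques, N m; "ee_pos": TCP position; "eef_rot": TCP orientation; "force": force on the tool from outside, world axes, zero at the start; "moment": the same for the moment, N m; "grip_width": finger opening in m; "grip_force": force on a finger pad.
Only numpy, scipy, OpenCV 4.12 (cv2) and the standard library are available. Lean on these libraries where they do the work, as an engineer would, in place of code of your own. Each camera call takes 0.05 s, during which the arm holds its last target. There are 200 camera calls.

## Working session

There is one attempt and no reset: what is moved stays moved. The work goes in short steps, Python scripts to look and compute and a tool call to move; the robot and the scene stay as the last step left them, time stands still between calls to the robot, and variables do not carry over. Pictures are saved under pics/ and viewed, at most 14 in all, crops included, and the job is handed in when it is done.

Besides the shell and the picture viewer there is one more tool, called as name(argument=value, ...), one argument or row to a line, values as JSON. jog_arm: Moves the arm, as the interface text tells. Its arguments: {"type":"object","properties":{"rows":{"type":"array","items":{"type":"object","properties":{"gripper":{"type":"number"},"slide":{"type":"array","items":{"type":"number"}},"spin":{"type":"number"}}}},"squeeze":{"type":"number"}},"required":["rows"]}

```bash
mkdir -p pics; ls; python3 - <<'E'
from station import telemetry,cams
import cv2
print(telemetry.get_obs())
for n in("scene","top"):
    p,d=cams.camera(n); cv2.imwrite(f"pics/{n}0.png",p[:,:,::-1]); i=cams.camera_info(n); print(n,i)
E
```

```text
pics
{'time_s': 0.0, 'qpos': array([-1.39958690e+00,  3.00480927e-01,  1.52160940e+00, -3.73287704e-05,
        1.32068840e+00, -6.65873466e-02]), 'joint_vel': array([ 0.0002332 , -0.00053916, -0.00091961,  0.00206299, -0.00061519,
       -0.00170579]), 'tau': array([-6.83892358e-04, -5.31811023e+01, -3.52735233e+01,  7.07709999e-02,
        2.44297413e-02, -7.29251701e-05]), 'ee_pos': array([ 0.12955424, -0.53448621,  0.40406882]), 'eef_rot': array([-3.14040680e+00, -4.28430573e-05,  2.37806007e-01]), 'force': array([-0.55435655,  0.11844882, -0.52200219]), 'moment': array([ 0.01197864, -0.04540208,  0.02323015]), 'grip_force': 0.0, 'grip_width': 0.09360229999454152}
scene {'camera_matrix': array([[475.40824213,   0.        , 312.32093636],
       [  0.        , 475.40824213, 199.59581435],
       [  0.        ,   0.        ,   1.        ]]), 'k1': -0.09208271110069507, 'R': array([[-0.49606366, -0.86814975, -0.01539022],
       [-0.65605974,  0.38636771, -0.64830981],
       [ 0.56877628, -0.31150604, -0.76122108]]), 't': array([0.27582363, 0.36678892, 1.06339033])}
top {'camera_matrix': array([[379.90373857,   0.        , 321.91200338],
       [  0.        , 379.90373857, 200.44359371],
       [  0.        ,   0.        ,   1.        ]]), 'k1': 0.010130776232308613, 'R': array([[-0.02867719, -0.99922344, -0.02702104],
       [-0.99521822,  0.03106645, -0.0926044 ],
       [ 0.09337193,  0.02423619, -0.99533627]]), 't': array([0.03354097, 0.52971918, 1.13561351])}
```

View pics/scene0.png

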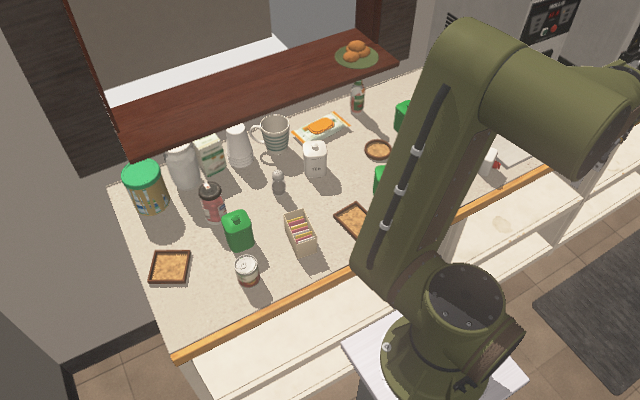

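View pics/top0.png

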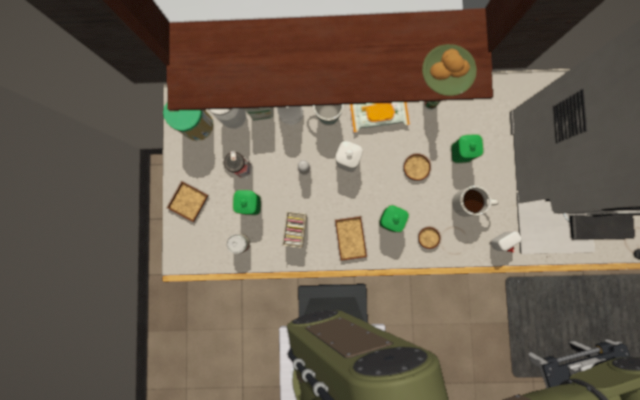

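The pictures show these pixel positions in the top view:

| Thing | Top view (col, row) |
|---|---|
| Shaker | (304,167) |
| Tin | (238,243) |
| White canister | (348,155) |
| Carton | (295,230) |
| Small round holder | (429,238) |
| Large round holder | (417,167) |
| Square holder | (188,201) |
| Oblong holder | (351,238) |
| Jam jar | (235,162) |
| Mug, possibly | (473,200) |

There are green canisters at (246,203), (394,218) and (468,148). I'll measure next.

```bash
cat > h.py <<'E'
import numpy as np, cv2
from station import telemetry,cams,finder
def world(n,d):
    i=cams.camera_info(n);K=i["camera_matrix"];k=np.array([i["k1"],0,0,0,0])
    v,u=np.mgrid[0:400,0:640]
    uv=np.stack([u.ravel(),v.ravel()],1).astype(np.float64)[:,None]
    # drawn = ray*(1+k1 r^2)
    s=cv2.undistortPointsIter(uv,K,k,None,None,(3,50,1e-10))[:,0]
    P=np.c_[s,np.ones(len(s))]*d.reshape(-1,1)
    return ((P-i["t"])@i["R"]).reshape(400,640,3)
E
python3 - <<'E'
from h import *
np.set_printoptions(precision=4,suppress=True)
W={}
for n in("scene","top"):
    p,d=cams.camera(n); W[n]=world(n,d); W[n][d==0]=np.nan
    np.save(f"{n}.npy",W[n])
names="salt_shaker milk_tin tea_canister sachet_tray small_round_holder large_round_holder square_holder oblong_holder plain_mug jam_jar".split()
M={}
for t in names:
  for n in("top","scene"):
    for j,r in enumerate(finder.masks_of(t,n)[:4]):
        m=r["region"]; M[f"{t}|{n}|{j}"]=m
        P=W[n][m]; P=P[np.isfinite(P[:,0])]
        if len(P)<5: continue
        v,u=np.nonzero(m); h=np.percentile(P[:,2],97)
        T=P[P[:,2]>h-.008] 
        rc=cv2.minAreaRect(P[P[:,2]>.004][:,:2].astype(np.float32)*1000) if (P[:,2]>.004).sum()>3 else None
        rt=cv2.minAreaRect(T[:,:2].astype(np.float32)*1000)
        f=lambda r:np.round(np.r_[r[0],r[1],r[2]],0) if r else None
        print(t,n,round(r["confidence"],2),"px",(int(u.mean()),int(v.mean())),len(P),"h %.3f"%h,"med",np.median(P,0),"all",f(rc),"top",f(rt))
np.savez("m.npz",**M)
E
```

```text
salt_shaker top 0.62 px (303, 167) 146 h 0.091 med [0.6253 0.0684 0.0825] all [629.  69.  35.  35.  76.] top [630.  70.  27.  25.  66.]
milk_tin top 0.8 px (237, 243) 366 h 0.074 med [0.4076 0.2677 0.0685] all [406. 273.  56.  52.  88.] top [406. 273.  56.  52.  88.]
milk_tin scene 0.71 px (246, 271) 676 h 0.073 med [0.3941 0.2744 0.0669] all [408. 272.  55.  61.  80.] top [408. 273.  54.  59.  65.]
tea_canister top 0.93 px (347, 156) 666 h 0.106 med [ 0.651  -0.0628  0.0931] all [668. -69.  69.  92.  66.] top [656. -64.  39.  35.  79.]
tea_canister top 0.89 px (392, 218) 647 h 0.107 med [ 0.4668 -0.1841  0.0933] all [ 467. -190.   70.   70.   65.] top [ 467. -188.   35.   32.   77.]
tea_canister top 0.84 px (245, 202) 649 h 0.106 med [0.5253 0.2358 0.093 ] all [528. 243.  71.  68.  88.] top [525. 244.  37.  44.  89.]
tea_canister top 0.69 px (467, 148) 784 h 0.106 med [ 0.6636 -0.4085  0.092 ] all [ 669. -419.   69.   70.    3.] top [ 667. -418.   39.   39.   15.]
tea_canister scene 0.77 px (237, 230) 1054 h 0.104 med [0.5038 0.2459 0.0886] all [526. 242.  70.  70.  87.] top [524. 2
[... 1484 characters left out ...]
.]
oblong_holder top 0.78 px (349, 237) 1140 h 0.016 med [ 0.4147 -0.0644  0.0052] all [415. -65. 128.  85.   7.] top [415. -65. 128.  85.   7.]
oblong_holder scene 0.56 px (350, 218) 760 h 0.017 med [ 0.4415 -0.0552  0.0064] all [361.  15.  91. 327.  50.] top [361.  15.  91. 327.  50.]
plain_mug top 0.96 px (472, 201) 1025 h 0.093 med [ 0.5106 -0.423   0.0569] all [ 514. -436.   83.  117.   10.] top [ 511. -422.   84.   85.   39.]
jam_jar top 0.6 px (237, 164) 515 h 0.118 med [0.6353 0.2583 0.1135] all [640. 264.  62.  57.  56.] top [642. 265.  56.  57.  23.]
jam_jar scene 0.88 px (211, 201) 937 h 0.118 med [0.623  0.2708 0.0869] all [664. 263.  62. 242.  83.] top [642. 265.  59.  60.  66.]
```

```bash
python3 - <<'E'
from h import *
from scipy.optimize import least_squares
np.set_printoptions(precision=4,suppress=True)
W={n:np.load(f"{n}.npy") for n in("top","scene")}
M=np.load("m.npz")
def pts(k,lo,hi):
    n=k.split("|")[1];P=W[n][cv2.dilate(M[k].astype(np.uint8),np.ones((3,3)))>0];return P[(P[:,2]>lo)&(P[:,2]<hi)]
def circ(k,lo,hi):
    P=pts(k,lo,hi)[:,:2]; c,r=cv2.minEnclosingCircle(P.astype(np.float32)*1000); print(k,"circle",np.round(c,1),"r",round(r,1),"n",len(P))
def rect(k,lo,hi):
    P=pts(k,lo,hi)[:,:2]; r=cv2.minAreaRect(P.astype(np.float32)*1000); print(k,"rect",np.round(np.r_[r[0],r[1],r[2]],1),"n",len(P))
for n in("top","scene"):
  for t,lo,hi in (("milk_tin",.064,.08),("small_round_holder",.009,.02),("large_round_holder",.009,.02),("salt_shaker",.06,.1)):
    k=f"{t}|{n}|0"
    if k in M: circ(k,lo,hi)
  for t,lo,hi in (("square_holder",.009,.02),("oblong_holder",.009,.02),("sachet_tray",.06,.085),("tea_canister",.088,.102),("jam_jar",.1,.13)):
    k=f"{t}|{n}|0"
    if k in M: rect(k,lo,hi)
# shaker & canister regions from raw points in both cams
for n in W:
    A=W[n].reshape(-1,3);A=A[np.isfinite(A[:,0])]
    B=A[(abs(A[:,0]-.63)<.05)&(abs(A[:,1]-.069)<.05)]
    for lo,hi in((.015,.04),(.04,.068),(.072,.1)):
        C=B[(B[:,2]>lo)&(B[:,2]<hi)];print(n,"shaker",lo,len(C),C[:,:2].min(0),C[:,:2].max(0))
    B=A[(abs(A[:,0]-.655)<.055)&(abs(A[:,1]+.065)<.055)]
    C=B[(B[:,2]>.085)&(B[:,2]<.103)];print(n,"can",len(C),cv2.minAreaRect(C[:,:2].astype(np.float32)*1000))
A=W["top"].reshape(-1,3);A=A[np.isfinite(A[:,0])]
# height map 40mm cells cm
xs=np.arange(.28,.95,.04);ys=np.arange(.56,-.6,-.04)
print("y    ",*["%4d"%(y*100) for y in ys])
for x in xs[::-1]:
    print("%.2f"%x,*["%4d"%(100*np.max(A[(abs(A[:,0]-x)<.02)&(abs(A[:,1]-y)<.02)][:,2],initial=-1)) for y in ys])
E
```

```text
milk_tin|top|0 circle [408.7 273.2] r 28.7 n 300
small_round_holder|top|0 circle [ 409.9 -304.2] r 36.4 n 147
large_round_holder|top|0 circle [ 627.7 -278.8] r 45.0 n 188
salt_shaker|top|0 circle [630.6  70.2] r 17.3 n 118
square_holder|top|0 rect [542.9 439.1  99.6  98.1  60.4] n 279
oblong_holder|top|0 rect [414.5 -64.7 127.6  84.9   6.6] n 275
sachet_tray|top|0 rect [444.7 102.6  57.3  99.6  81.2] n 202
tea_canister|top|0 rect [658.1 -64.8  68.6  68.7  65.8] n 474
jam_jar|top|0 rect [640.7 266.1  59.5  57.   88. ] n 363
milk_tin|scene|0 circle [408.1 270.7] r 30.3 n 394
large_round_holder|scene|0 circle [ 627.5 -279.1] r 46.6 n 192
square_holder|scene|0 rect [543.1 437.8  99.3 101.1  60.6] n 387
oblong_holder|scene|0 rect [427.4 -64.6 105.3  86.8   6.1] n 216
sachet_tray|scene|0 rect [445.1 100.5  57.9 104.6  81.2] n 429
tea_canister|scene|0 rect [527.4 242.1  70.3  73.2  87.2] n 504
jam_jar|scene|0 rect [641.4 265.5  58.7  61.4  65.5] n 368
top shaker 0.015 24 [0.6114 0.0507] [0.6368 0.0911]
top shaker 0.04 38 [0.613  0.0531] [0.6437 0.0896]
top shaker 0.072 112 [0.6139 0.0543] [
[... 2495 characters left out ...]
    1    1    1    1    9   10    8    1    1    0    0    0    0    6   46   45
0.40 -100    0    0    0    0    0    7    7    7    0    0    7    7    0    0    1    0    1    0    0    0    1    1    1    0    0    6    7    7   22
0.36 -100    0    0    0    1    0    0    0    0    0    0    0    0    0    0    1    1    1    0    0    0    1    1    0    0    0    6    7    4    2
0.32 -100    0    0    0    0    0    0    0    0    0    0    0    0    0    0    0    0    0    0    0    0    0    0    0    0    0    0    0    0    0
0.28 -100    0    0    0    0    0    0    0    0    0    0    0    0    0    0    0    0    0    0    0    0    0    0    0    0    0    0    0 -100    0
```

Measurements match the given sizes. The positions and angles I'll use:

| Thing | x, y (mm) | Angle |
|---|---|---|
| Shaker | 630, 70 | – |
| Tin | 408, 272 | – |
| Canister | 658, -65 | sides at 65.8° |
| Carton | 445, 102 | long side at -8.8° |
| Small round holder | 410, -304 | – |
| Large round holder | 627, -279 | – |
| Square holder | 543, 438.5 | sides at 60.4° |
| Oblong holder | 414.5, -64.7 | 6.6° |

I'll take them in the order asked, starting with the shaker.

jog_arm(
  rows=[
    {"gripper":0.075,"slide":[0.0393,-0.0294,0],"spin":0.119},
    {"gripper":0.075,"slide":[0.0786,-0.0588,0],"spin":0.238},
    {"gripper":0.075,"slide":[0.1179,-0.0881,0],"spin":0.238},
    {"gripper":0.075,"slide":[0.1572,-0.1175,0],"spin":0.238},
    {"gripper":0.075,"slide":[0.1964,-0.1469,0],"spin":0.238},
    {"gripper":0.075,"slide":[0.2357,-0.1763,0],"spin":0.238},
    {"gripper":0.075,"slide":[0.275,-0.2056,0],"spin":0.238},
    {"gripper":0.075,"slide":[0.3143,-0.235,0],"spin":0.238},
  ],
)

```text
time_s: 2.0
ee_pos: [0.3805, -0.2303, 0.4049]
eef_rot: [3.141, -0.001, -0.0]
force: [1.2, -1.2, -0.2]
grip_width: 0.0748
grip_force: 0.0
```

jog_arm(
  rows=[
    {"slide":[0.25,-0.3025,0],"spin":0,"gripper":0.075},
    {"slide":[0.25,-0.3025,0],"spin":0,"gripper":0.075},
    {"slide":[0.25,-0.3025,0],"spin":0,"gripper":0.075},
    {"slide":[0.25,-0.3025,0],"spin":0,"gripper":0.075},
    {"slide":[0.25,-0.3025,0],"spin":0,"gripper":0.075},
    {"slide":[0.25,-0.3025,0],"spin":0,"gripper":0.075},
    {"slide":[0.25,-0.3025,0],"spin":0,"gripper":0.075},
    {"slide":[0.25,-0.3025,0],"spin":0,"gripper":0.075},
  ],
)

```text
time_s: 2.8
ee_pos: [0.6308, 0.0726, 0.4044]
eef_rot: [-3.142, 0.0, 0.001]
force: [0.4, -0.1, 1.1]
grip_width: 0.0752
grip_force: 0.0
```

jog_arm(
  rows=[
    {"slide":[0,0,0.04],"spin":0,"gripper":0.075},
    {"slide":[0,0,0.08],"spin":0,"gripper":0.075},
    {"slide":[0,0,0.09],"spin":0,"gripper":0.075},
    {"slide":[0,0,0.09],"spin":0,"gripper":0.075},
  ],
)

```text
time_s: 3.2
ee_pos: [0.6297, 0.0702, 0.3139]
eef_rot: [3.141, 0.002, -0.0]
force: [-0.3, -0.8, 0.8]
grip_width: 0.0753
grip_force: 0.0
```

jog_arm(
  squeeze=12,
  rows=[
    {"slide":[0,0,0.03],"spin":0,"gripper":0.075},
    {"slide":[0,0,0.06],"spin":0,"gripper":0.075},
    {"slide":[0,0,0.085],"spin":0,"gripper":0.075},
    {"slide":[0,0,0.085],"spin":0,"gripper":0.06},
    {"slide":[0,0,0.085],"spin":0,"gripper":0.03},
    {"slide":[0,0,0.085],"spin":0,"gripper":0.03},
    {"slide":[0,0,0.085],"spin":0,"gripper":0.03},
    {"slide":[0,0,0.085],"spin":0,"gripper":0.03},
  ],
)

```text
time_s: 4.0
ee_pos: [0.6299, 0.0703, 0.231]
eef_rot: [-3.141, -0.002, -0.0]
force: [1.2, 0.8, 6.0]
grip_width: 0.0399
grip_force: 12.3
```

```bash
python3 - <<'E'
from h import *
a=[]
for n,(u,v) in (("scene",(280,180)),("top",(304,165))):
    p,d=cams.camera(n); c=p[v-50:v+50,u-50:u+50]; a.append(cv2.resize(c,(400,400),interpolation=cv2.INTER_CUBIC))
cv2.imwrite("pics/g1.png",np.hstack(a)[:,:,::-1]); o=telemetry.get_obs();print(o["force"],o["grip_width"])
E
```

```text
[-1.02627676  0.99318632  6.52847845] 0.040192004735710544
```

View pics/g1.png

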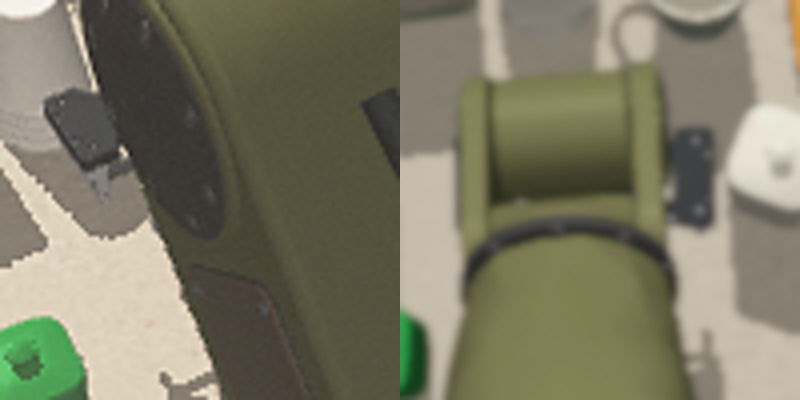

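The arm hides the grasp in both views, with only the gripper body showing. I'll lift it a little and read the width and force.

jog_arm(
  rows=[
    {"slide":[0,0,-0.003],"spin":0,"gripper":0.03},
    {"slide":[0,0,-0.008],"spin":0,"gripper":0.03},
    {"slide":[0,0,-0.015],"spin":0,"gripper":0.03},
    {"slide":[0,0,-0.02],"spin":0,"gripper":0.03},
    {"slide":[0,0,-0.02],"spin":0,"gripper":0.03},
  ],
)

```text
time_s: 4.6
ee_pos: [0.6299, 0.0704, 0.2507]
eef_rot: [-3.142, -0.001, -0.0]
force: [-0.4, -0.1, -0.9]
grip_width: 0.0402
grip_force: 11.8
```

```bash
python3 - <<'E'
from h import *
for i in range(4):
    cams.camera("top"); o=telemetry.get_obs();print(o["force"],o["moment"],o["grip_width"],o["ee_pos"])
E
```

```text
[-0.37087788  0.21437024 -0.92059862] [-0.02419468  0.0165969   0.00062612] 0.039857106778584485 [0.62975226 0.070352   0.25011476]
[-0.19097798 -0.79618148 -0.76056915] [ 0.02623627 -0.00283408 -0.0183299 ] 0.040179765421460685 [0.62967562 0.07036828 0.24973283]
[ 0.47102352 -0.24967527 -0.45086144] [ 0.00922139 -0.01719219 -0.03642204] 0.04007312997590697 [0.62965395 0.07036209 0.24948563]
[ 0.08986694  0.60291137 -0.81353333] [ 0.02068395  0.05458055 -0.0187045 ] 0.039923750758587555 [0.62965175 0.07034676 0.24939391]
```

jog_arm(
  rows=[
    {"slide":[0,0,-0.02],"spin":0,"gripper":0.03},
    {"slide":[0,0,-0.06],"spin":0,"gripper":0.03},
    {"slide":[0,0,-0.1],"spin":0,"gripper":0.03},
    {"slide":[0,0,-0.14],"spin":0,"gripper":0.03},
    {"slide":[-0.01,0.017,-0.15],"spin":0,"gripper":0.03},
    {"slide":[-0.03,0.05,-0.15],"spin":0,"gripper":0.03},
    {"slide":[-0.05,0.085,-0.15],"spin":0,"gripper":0.03},
    {"slide":[-0.07,0.12,-0.15],"spin":0,"gripper":0.03},
  ],
)

```text
time_s: 5.6
ee_pos: [0.5587, -0.0506, 0.3994]
eef_rot: [-3.142, 0.0, 0.0]
force: [0.3, 0.2, -1.2]
grip_width: 0.0397
grip_force: 11.8
```

jog_arm(
  rows=[
    {"slide":[-0.02,0.035,0],"spin":0,"gripper":0.03},
    {"slide":[-0.04,0.07,0],"spin":0,"gripper":0.03},
    {"slide":[-0.06,0.105,0],"spin":0,"gripper":0.03},
    {"slide":[-0.08,0.14,0],"spin":0,"gripper":0.03},
    {"slide":[-0.1,0.175,0],"spin":0,"gripper":0.03},
    {"slide":[-0.125,0.215,0],"spin":0,"gripper":0.03},
    {"slide":[-0.15,0.254,0],"spin":0,"gripper":0.03},
    {"slide":[-0.15,0.254,0],"spin":0,"gripper":0.03},
  ],
)

```text
time_s: 6.4
ee_pos: [0.4072, -0.307, 0.3994]
eef_rot: [3.141, 0.001, -0.005]
force: [-0.2, 0.3, -1.0]
grip_width: 0.0399
grip_force: 11.8
```

```bash
python3 - <<'E'
from h import *
for n in ("scene","top"):
    p,d=cams.camera(n); W=world(n,d); np.save(n+"1.npy",W); cv2.imwrite(f"pics/{n}1.png",p[:,:,::-1])
    for r in finder.masks_of("salt_shaker",n)[:3]:
        P=W[r["region"]];print(n,r["confidence"],P.min(0),P.max(0),np.argwhere(r["region"]).mean(0))
    if n=="scene":
        for r in finder.masks_of("small_round_holder",n)[:3]:
            P=W[r["region"]];print("holder",n,r["confidence"],P.min(0),P.max(0))
a=[cv2.imread(f"pics/{n}1.png") for n in("scene","top")]
cv2.imwrite("pics/two1.png",cv2.resize(np.hstack([x[:,200:] for x in a]),(800,364)))
E
```

```text
holder scene 0.8 [-0.22736967 -0.34957859 -0.00193195] [0.44491642 0.42899333 1.05151298]
```

View pics/two1.png

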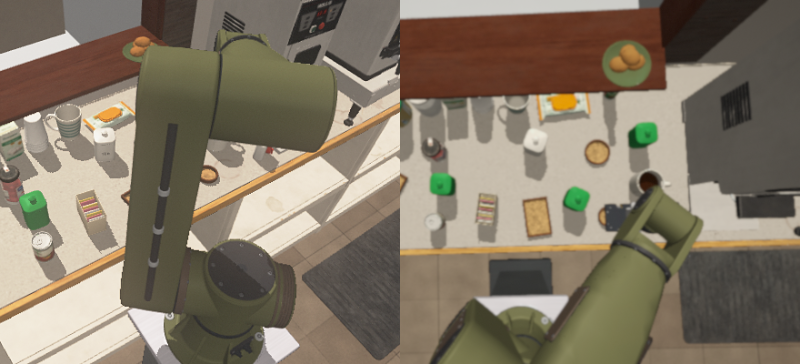

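The shaker sits behind the arm and can't be seen. The gripper is over the small holder, and the load reads about 1 N. I'll lower it slowly.

jog_arm(
  rows=[
    {"slide":[0,0,0.04],"spin":0,"gripper":0.03},
    {"slide":[0,0,0.08],"spin":0,"gripper":0.03},
    {"slide":[0,0,0.11],"spin":0,"gripper":0.03},
    {"slide":[0,0,0.13],"spin":0,"gripper":0.03},
    {"slide":[0,0,0.145],"spin":0,"gripper":0.03},
    {"slide":[0,0,0.155],"spin":0,"gripper":0.03},
    {"slide":[0,0,0.161],"spin":0,"gripper":0.03},
    {"slide":[0,0,0.161],"spin":0,"gripper":0.03},
  ],
)

```text
time_s: 7.45
ee_pos: [0.4099, -0.3032, 0.2384]
eef_rot: [-3.141, 0.0, 0.001]
force: [1.1, 0.2, -0.3]
grip_width: 0.04
grip_force: 11.8
```

jog_arm(
  rows=[
    {"slide":[0,0,0.001],"spin":0,"gripper":0.03},
    {"slide":[0,0,0.002],"spin":0,"gripper":0.03},
    {"slide":[0,0,0.002],"spin":0,"gripper":0.03},
  ],
)

```text
time_s: 7.75
ee_pos: [0.4097, -0.3036, 0.237]
eef_rot: [3.141, -0.001, -0.0]
force: [0.4, -0.0, -0.9]
grip_width: 0.0403
grip_force: 11.8
```

jog_arm(
  rows=[
    {"slide":[0,0,0.001],"spin":0,"gripper":0.03},
    {"slide":[0,0,0.001],"spin":0,"gripper":0.03},
  ],
)

```text
time_s: 7.95
ee_pos: [0.4096, -0.3036, 0.2357]
eef_rot: [3.142, -0.0, -0.0]
force: [-0.1, 0.8, -0.2]
grip_width: 0.0402
grip_force: 11.8
```

jog_arm(
  rows=[
    {"slide":[0,0,0.001],"spin":0,"gripper":0.03},
    {"slide":[0,0,0.001],"spin":0,"gripper":0.03},
  ],
)

```text
time_s: 8.15
ee_pos: [0.4097, -0.3037, 0.235]
eef_rot: [3.141, -0.0, -0.0]
force: [-0.4, 0.6, 3.0]
grip_width: 0.0401
grip_force: 12.2
```

jog_arm(
  rows=[
    {"slide":[0,0,0.001],"spin":0,"gripper":0.03},
    {"slide":[0,0,0.001],"spin":0,"gripper":0.03},
  ],
)

```text
time_s: 8.35
ee_pos: [0.4099, -0.3036, 0.2348]
eef_rot: [3.141, -0.001, -0.0]
force: [-3.8, 3.6, 15.1]
grip_width: 0.0404
grip_force: 13.0
```

jog_arm(
  rows=[
    {"slide":[0,0,-0.001],"spin":0,"gripper":0.04},
    {"slide":[0,0,-0.001],"spin":0,"gripper":0.05},
    {"slide":[0,0,-0.001],"spin":0,"gripper":0.06},
    {"slide":[0,0,-0.001],"spin":0,"gripper":0.07},
    {"slide":[0,0,-0.021],"spin":0,"gripper":0.07},
    {"slide":[0,0,-0.061],"spin":0,"gripper":0.07},
    {"slide":[0,0,-0.106],"spin":0,"gripper":0.07},
    {"slide":[0,0,-0.156],"spin":0,"gripper":0.07},
  ],
)

```text
time_s: 9.15
ee_pos: [0.4094, -0.3034, 0.3907]
eef_rot: [-3.14, 0.001, -0.0]
force: [0.4, 0.2, 0.2]
grip_width: 0.07
grip_force: 0.0
```

jog_arm(
  rows=[
    {"slide":[0,-0.04,-0.01],"spin":0,"gripper":0.08},
    {"slide":[0,-0.085,-0.01],"spin":0,"gripper":0.08},
    {"slide":[0,-0.13,-0.01],"spin":0,"gripper":0.08},
    {"slide":[0,-0.175,-0.01],"spin":0,"gripper":0.08},
    {"slide":[0,-0.22,-0.01],"spin":0,"gripper":0.08},
    {"slide":[0,-0.265,-0.01],"spin":0,"gripper":0.08},
    {"slide":[0,-0.31,-0.01],"spin":0,"gripper":0.08},
    {"slide":[0,-0.355,-0.01],"spin":0,"gripper":0.08},
  ],
)

```text
time_s: 9.95
ee_pos: [0.4092, 0.0532, 0.3998]
eef_rot: [-3.142, -0.0, -0.0]
force: [1.6, -0.5, -0.7]
grip_width: 0.0797
grip_force: 0.0
```

```bash
python3 - <<'E'
from h import *
for n in ("scene","top"):
    p,d=cams.camera(n); W=world(n,d)
    if n=="top": cv2.imwrite("pics/t2.png",cv2.resize(p[130:290,330:530],(800,640))[:600,:,::-1])
    A=W.reshape(-1,3)[d.ravel()>0]; B=A[(abs(A[:,0]-.41)<.05)&(abs(A[:,1]+.304)<.05)]
    for lo,hi in((.02,.04),(.04,.06),(.06,.072),(.074,.11)):
        C=B[(B[:,2]>lo)&(B[:,2]<hi)]; print(n,lo,len(C),*(C.min(0),C.max(0)) if len(C) else ())
E
```

```text
scene 0.02 0
scene 0.04 0
scene 0.06 0
scene 0.074 0
top 0.02 24 [ 0.39271208 -0.29638739  0.02134362] [ 0.43143383 -0.27970315  0.03998167]
top 0.04 61 [ 0.3927508  -0.31257371  0.04022916] [ 0.43114267 -0.28118924  0.05932937]
top 0.06 18 [ 0.39608324 -0.30698373  0.06013565] [ 0.42776117 -0.28707781  0.06897447]
top 0.074 119 [ 0.3933173  -0.32014674  0.07615667] [ 0.42481147 -0.28763573  0.09761224]
```

View pics/t2.png

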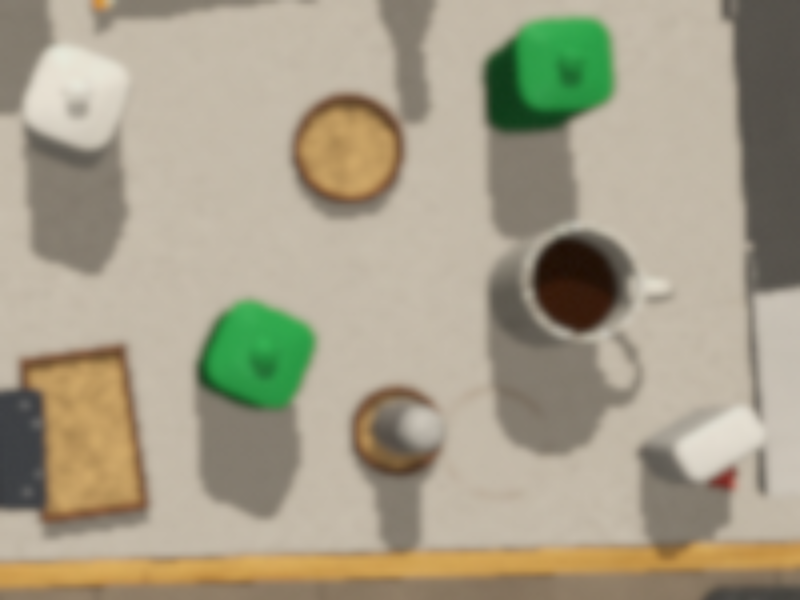

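The shaker stands upright in its holder: the crop shows it at (410,428), and the cap centre measures (0.409, -0.304). Now the tin.

jog_arm(
  rows=[
    {"slide":[-0.002,-0.045,0],"spin":0,"gripper":0.085},
    {"slide":[-0.002,-0.09,0],"spin":0,"gripper":0.085},
    {"slide":[-0.002,-0.135,0],"spin":0,"gripper":0.085},
    {"slide":[-0.002,-0.18,0],"spin":0,"gripper":0.085},
    {"slide":[-0.002,-0.221,0],"spin":0,"gripper":0.085},
    {"slide":[-0.002,-0.221,0.03],"spin":0,"gripper":0.085},
    {"slide":[-0.002,-0.221,0.06],"spin":0,"gripper":0.085},
    {"slide":[-0.002,-0.221,0.1],"spin":0,"gripper":0.085},
  ],
)

```text
time_s: 10.85
ee_pos: [0.408, 0.2723, 0.2992]
eef_rot: [-3.141, -0.002, 0.0]
force: [1.0, 0.1, -0.6]
grip_width: 0.0851
grip_force: 0.0
```

jog_arm(
  squeeze=15,
  rows=[
    {"slide":[0,0,0.03],"spin":0,"gripper":0.085},
    {"slide":[0,0,0.06],"spin":0,"gripper":0.085},
    {"slide":[0,0,0.075],"spin":0,"gripper":0.085},
    {"slide":[0,0,0.075],"spin":0,"gripper":0.07},
    {"slide":[0,0,0.075],"spin":0,"gripper":0.045},
    {"slide":[0,0,0.075],"spin":0,"gripper":0.045},
    {"slide":[0,0,0.075],"spin":0,"gripper":0.045},
    {"slide":[0,0,0.075],"spin":0,"gripper":0.045},
  ],
)

```text
time_s: 11.65
ee_pos: [0.408, 0.2725, 0.2257]
eef_rot: [-3.141, -0.002, -0.0]
force: [-0.3, -1.8, 6.9]
grip_width: 0.0572
grip_force: 15.0
```

jog_arm(
  rows=[
    {"slide":[0,0,-0.005],"spin":0,"gripper":0.045},
    {"slide":[0,0,-0.015],"spin":0,"gripper":0.045},
    {"slide":[0,0,-0.03],"spin":0,"gripper":0.045},
    {"slide":[0,0,-0.03],"spin":0,"gripper":0.045},
  ],
)

```text
time_s: 12.05
ee_pos: [0.4081, 0.2726, 0.2567]
eef_rot: [-3.14, -0.003, -0.0]
force: [0.5, 0.2, -2.0]
grip_width: 0.057
grip_force: 15.0
```

jog_arm(
  rows=[
    {"slide":[0,0,-0.03],"spin":0,"gripper":0.045},
    {"slide":[0,0,-0.07],"spin":0,"gripper":0.045},
    {"slide":[0,0,-0.11],"spin":0,"gripper":0.045},
    {"slide":[0,0,-0.145],"spin":0,"gripper":0.045},
    {"slide":[0.009,0.023,-0.145],"spin":0,"gripper":0.045},
    {"slide":[0.024,0.06,-0.145],"spin":0,"gripper":0.045},
    {"slide":[0.04,0.1,-0.145],"spin":0,"gripper":0.045},
    {"slide":[0.056,0.141,-0.145],"spin":0,"gripper":0.045},
  ],
)

```text
time_s: 12.85
ee_pos: [0.4639, 0.13, 0.3995]
eef_rot: [-3.142, -0.0, 0.001]
force: [1.7, 0.0, -2.0]
grip_width: 0.0568
grip_force: 15.0
```

jog_arm(
  rows=[
    {"slide":[0.017,0.043,0],"spin":0,"gripper":0.045},
    {"slide":[0.034,0.086,0],"spin":0,"gripper":0.045},
    {"slide":[0.051,0.129,0],"spin":0,"gripper":0.045},
    {"slide":[0.068,0.172,0],"spin":0,"gripper":0.045},
    {"slide":[0.085,0.215,0],"spin":0,"gripper":0.045},
    {"slide":[0.102,0.258,0],"spin":0,"gripper":0.045},
    {"slide":[0.119,0.301,0],"spin":0,"gripper":0.045},
    {"slide":[0.136,0.344,0],"spin":0,"gripper":0.045},
  ],
)

```text
time_s: 13.65
ee_pos: [0.6, -0.2145, 0.3992]
eef_rot: [-3.141, 0.0, -0.0]
force: [0.7, 0.9, -1.1]
grip_width: 0.0567
grip_force: 15.0
```

jog_arm(
  rows=[
    {"slide":[0.014,0.035,0],"spin":0,"gripper":0.045},
    {"slide":[0.023,0.056,0],"spin":0,"gripper":0.045},
    {"slide":[0.027,0.066,0],"spin":0,"gripper":0.045},
    {"slide":[0.027,0.066,0.02],"spin":0,"gripper":0.045},
    {"slide":[0.027,0.066,0.06],"spin":0,"gripper":0.045},
    {"slide":[0.027,0.066,0.1],"spin":0,"gripper":0.045},
    {"slide":[0.027,0.066,0.13],"spin":0,"gripper":0.045},
    {"slide":[0.027,0.066,0.15],"spin":0,"gripper":0.045},
  ],
)

```text
time_s: 14.45
ee_pos: [0.6262, -0.2775, 0.2468]
eef_rot: [-3.14, 0.003, 0.001]
force: [0.2, 0.5, -2.2]
grip_width: 0.0572
grip_force: 15.0
```

jog_arm(
  rows=[
    {"slide":[0,0,0.008],"spin":0,"gripper":0.045},
    {"slide":[0,0,0.014],"spin":0,"gripper":0.045},
    {"slide":[0,0,0.018],"spin":0,"gripper":0.045},
    {"slide":[0,0,0.018],"spin":0,"gripper":0.045},
  ],
)

```text
time_s: 14.85
ee_pos: [0.6267, -0.2785, 0.2321]
eef_rot: [3.141, -0.001, -0.0]
force: [0.4, -0.2, -2.3]
grip_width: 0.057
grip_force: 15.0
```

jog_arm(
  rows=[
    {"slide":[0,0,0.001],"spin":0,"gripper":0.045},
    {"slide":[0,0,0.001],"spin":0,"gripper":0.045},
  ],
)

```text
time_s: 15.05
ee_pos: [0.6267, -0.2787, 0.2312]
eef_rot: [3.141, -0.001, -0.0]
force: [-0.8, -0.1, -1.4]
grip_width: 0.0571
grip_force: 15.0
```

jog_arm(
  rows=[
    {"slide":[0,0,0.001],"spin":0,"gripper":0.045},
    {"slide":[0,0,0.001],"spin":0,"gripper":0.045},
  ],
)

```text
time_s: 15.25
ee_pos: [0.6266, -0.2787, 0.2298]
eef_rot: [3.141, -0.0, -0.0]
force: [0.1, -0.2, -1.9]
grip_width: 0.0569
grip_force: 15.0
```

jog_arm(
  rows=[
    {"slide":[0,0,0.001],"spin":0,"gripper":0.045},
    {"slide":[0,0,0.001],"spin":0,"gripper":0.045},
  ],
)

```text
time_s: 15.45
ee_pos: [0.6267, -0.2787, 0.2297]
eef_rot: [3.141, -0.001, -0.0]
force: [-5.0, 1.2, 5.5]
grip_width: 0.057
grip_force: 15.0
```

jog_arm(
  rows=[
    {"slide":[0,0,0.0005],"spin":0,"gripper":0.045},
    {"slide":[0,0,0.0005],"spin":0,"gripper":0.045},
  ],
)

```text
time_s: 15.65
ee_pos: [0.6267, -0.2787, 0.2297]
eef_rot: [3.141, -0.001, -0.0]
force: [-5.9, 3.1, 10.3]
grip_width: 0.0568
grip_force: 15.0
```

jog_arm(
  rows=[
    {"slide":[0,0,-0.001],"spin":0,"gripper":0.057},
    {"slide":[0,0,-0.001],"spin":0,"gripper":0.065},
    {"slide":[0,0,-0.001],"spin":0,"gripper":0.075},
    {"slide":[0,0,-0.001],"spin":0,"gripper":0.08},
    {"slide":[0,0,-0.0215],"spin":0,"gripper":0.08},
    {"slide":[0,0,-0.0615],"spin":0,"gripper":0.08},
    {"slide":[0,0,-0.1115],"spin":0,"gripper":0.08},
    {"slide":[0,0,-0.1515],"spin":0,"gripper":0.08},
  ],
)

```text
time_s: 16.45
ee_pos: [0.6265, -0.2785, 0.3825]
eef_rot: [3.141, -0.001, -0.0]
force: [-0.4, -0.5, -0.1]
grip_width: 0.0801
grip_force: 0.0
```

jog_arm(
  rows=[
    {"slide":[0.004,-0.027,0],"spin":-0.14,"gripper":0.093},
    {"slide":[0.008,-0.054,0],"spin":-0.28,"gripper":0.093},
    {"slide":[0.012,-0.081,0],"spin":-0.42,"gripper":0.093},
    {"slide":[0.016,-0.108,0],"spin":-0.56,"gripper":0.093},
    {"slide":[0.02,-0.135,0],"spin":-0.7,"gripper":0.093},
    {"slide":[0.024,-0.162,0],"spin":-0.84,"gripper":0.093},
    {"slide":[0.028,-0.189,0],"spin":-0.98,"gripper":0.093},
    {"slide":[0.031,-0.214,0],"spin":-1.12,"gripper":0.093},
  ],
)

```text
time_s: 17.25
ee_pos: [0.6578, -0.0634, 0.3796]
eef_rot: [-3.142, -0.0, 1.126]
force: [-0.1, -0.6, 0.1]
grip_width: 0.0929
grip_force: 0.0
```

jog_arm(
  rows=[
    {"slide":[0,0,0],"spin":-0.14,"gripper":0.093},
    {"slide":[0,0,0],"spin":-0.28,"gripper":0.093},
    {"slide":[0,0,0],"spin":-0.42,"gripper":0.093},
    {"slide":[0,0,0],"spin":-0.56,"gripper":0.093},
    {"slide":[0,0,0],"spin":-0.7,"gripper":0.093},
    {"slide":[0,0,0],"spin":-0.84,"gripper":0.093},
    {"slide":[0,0,0],"spin":-0.98,"gripper":0.093},
    {"slide":[0,0,0],"spin":-1.12,"gripper":0.093},
  ],
)

```text
time_s: 18.05
ee_pos: [0.6577, -0.0647, 0.3796]
eef_rot: [-3.142, -0.0, 2.246]
force: [0.2, 0.1, 0.6]
grip_width: 0.0931
grip_force: 0.0
```

jog_arm(
  rows=[
    {"slide":[0,0,0],"spin":-0.14,"gripper":0.093},
    {"slide":[0,0,0],"spin":-0.28,"gripper":0.093},
    {"slide":[0,0,0],"spin":-0.42,"gripper":0.093},
    {"slide":[0,0,0],"spin":-0.479,"gripper":0.093},
    {"slide":[0,0,0],"spin":-0.479,"gripper":0.093},
  ],
)

```text
time_s: 18.55
ee_pos: [0.6577, -0.0646, 0.3796]
eef_rot: [3.142, -0.0, 2.72]
force: [0.4, 0.3, 0.4]
grip_width: 0.0929
grip_force: 0.0
```

```bash
python3 - <<'E'
from h import *
print(telemetry.get_obs()["qpos"])
for n in ("scene","top"):
    p,d=cams.camera(n); W=world(n,d)
    A=W.reshape(-1,3)[d.ravel()>0]; B=A[(abs(A[:,0]-.627)<.05)&(abs(A[:,1]+.279)<.05)]
    C=B[(B[:,2]>.068)&(B[:,2]<.09)]; print(n,"tin",len(C),*(cv2.minEnclosingCircle(C[:,:2].astype(np.float32)),np.percentile(C[:,2],[5,50,95])) if len(C) else ())
    B=A[(abs(A[:,0]-.658)<.055)&(abs(A[:,1]+.065)<.055)]
    C=B[(B[:,2]>.085)&(B[:,2]<.103)];print(n,"can",len(C),cv2.minAreaRect(C[:,:2].astype(np.float32)*1000) if len(C) else "")
    cv2.imwrite(f"pics/{n}3.png",p[:,:,::-1])
E
```

```text
[-1.53379820e-01  5.70029730e-01  1.19693166e+00  1.98227643e-05
  1.37470068e+00 -1.30222001e+00]
scene tin 0
scene can 0 
top tin 314 ((0.6266806125640869, -0.2774837613105774), 0.02980060502886772) [0.06926604 0.0732142  0.0776542 ]
top can 3 ((694.2880859375, -52.787357330322266), (7.157918453216553, 1.664321780204773), 50.247093200683594)
```

View pics/top3.png

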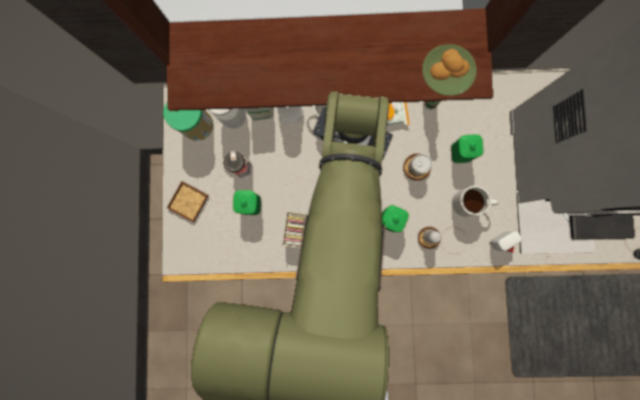

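The tin stands in the large holder at (418,166). Its top measures (0.627, -0.277), level at about 0.075 m. Now down to the white canister.

jog_arm(
  squeeze=25,
  rows=[
    {"slide":[0,0,0.03],"spin":0,"gripper":0.093},
    {"slide":[0,0,0.06],"spin":0,"gripper":0.093},
    {"slide":[0,0,0.08],"spin":0,"gripper":0.093},
    {"slide":[0,0,0.1],"spin":0,"gripper":0.093},
    {"slide":[0,0,0.12],"spin":0,"gripper":0.093},
    {"slide":[0,0,0.14],"spin":0,"gripper":0.093},
    {"slide":[0,0,0.15],"spin":0,"gripper":0.093},
    {"slide":[0,0,0.15],"spin":0,"gripper":0.093},
  ],
)

```text
time_s: 19.45
ee_pos: [0.6575, -0.0646, 0.2283]
eef_rot: [-3.141, -0.002, 2.718]
force: [0.3, -0.3, 0.9]
grip_width: 0.0928
grip_force: 0.0
```

jog_arm(
  rows=[
    {"slide":[0,0,0],"spin":0,"gripper":0.08},
    {"slide":[0,0,0],"spin":0,"gripper":0.055},
    {"slide":[0,0,0],"spin":0,"gripper":0.055},
    {"slide":[0,0,0],"spin":0,"gripper":0.055},
    {"slide":[0,0,0],"spin":0,"gripper":0.055},
  ],
)

```text
time_s: 19.95
ee_pos: [0.6578, -0.0647, 0.2304]
eef_rot: [3.141, 0.001, 2.719]
force: [-0.7, 0.1, 4.2]
grip_width: 0.0666
grip_force: 24.9
```

jog_arm(
  rows=[
    {"slide":[0,0,-0.005],"spin":0,"gripper":0.055},
    {"slide":[0,0,-0.02],"spin":0,"gripper":0.055},
    {"slide":[0,0,-0.04],"spin":0,"gripper":0.055},
    {"slide":[0,0,-0.07],"spin":0,"gripper":0.055},
    {"slide":[0,0,-0.1],"spin":0,"gripper":0.055},
    {"slide":[0,0,-0.13],"spin":0,"gripper":0.055},
    {"slide":[0,0,-0.16],"spin":0,"gripper":0.055},
    {"slide":[0,0,-0.17],"spin":0,"gripper":0.055},
  ],
)

```text
time_s: 20.75
ee_pos: [0.6574, -0.0646, 0.404]
eef_rot: [3.14, 0.005, 2.719]
force: [0.5, -0.1, -2.0]
grip_width: 0.0669
grip_force: 24.9
```

jog_arm(
  rows=[
    {"slide":[0.013,0.017,0],"spin":0,"gripper":0.055},
    {"slide":[0.036,0.048,0],"spin":0,"gripper":0.055},
    {"slide":[0.062,0.082,0],"spin":0,"gripper":0.055},
    {"slide":[0.088,0.116,0],"spin":0,"gripper":0.055},
    {"slide":[0.114,0.151,0],"spin":0,"gripper":0.055},
    {"slide":[0.14,0.185,0],"spin":0,"gripper":0.055},
    {"slide":[0.166,0.22,0],"spin":0,"gripper":0.055},
    {"slide":[0.192,0.254,0],"spin":0,"gripper":0.055},
  ],
)

```text
time_s: 21.55
ee_pos: [0.5861, 0.2474, 0.3991]
eef_rot: [-3.141, -0.001, 2.719]
force: [0.8, 0.1, -2.1]
grip_width: 0.0671
grip_force: 24.9
```

jog_arm(
  rows=[
    {"slide":[0.025,0.033,0],"spin":0.02,"gripper":0.055},
    {"slide":[0.05,0.066,0],"spin":0.04,"gripper":0.055},
    {"slide":[0.075,0.099,0],"spin":0.06,"gripper":0.055},
    {"slide":[0.1,0.132,0],"spin":0.08,"gripper":0.055},
    {"slide":[0.114,0.151,0],"spin":0.092,"gripper":0.055},
    {"slide":[0.119,0.158,0],"spin":0.092,"gripper":0.055},
    {"slide":[0.119,0.158,0.0],"spin":0.092,"gripper":0.055},
  ],
)

```text
time_s: 22.25
ee_pos: [0.5429, 0.4392, 0.3988]
eef_rot: [-3.14, -0.0, 2.628]
force: [0.8, -1.1, -2.1]
grip_width: 0.067
grip_force: 24.9
```

```bash
python3 - <<'E'
from h import *
o=telemetry.get_obs();print(o["ee_pos"],o["eef_rot"],o["force"])
for n in ("scene","top"):
    p,d=cams.camera(n); W=world(n,d)
    for r in finder.masks_of("square_holder",n)[:1]:
        P=W[r["region"]];P=P[(P[:,2]>.009)&(P[:,2]<.02)];print(n,len(P),cv2.minAreaRect(P[:,:2].astype(np.float32)*1000))
    cv2.imwrite(f"pics/{n}4.png",p[:,:,::-1])
E
```

```text
[0.54286446 0.4391901  0.3987934 ] [-3.14040947e+00 -4.34143693e-04  2.62830133e+00] [ 0.84460733 -1.07012891 -2.14607358]
scene 383 ((543.0457153320312, 438.28662109375), (99.79913330078125, 101.39142608642578), 59.816978454589844)
```

View pics/scene4.png

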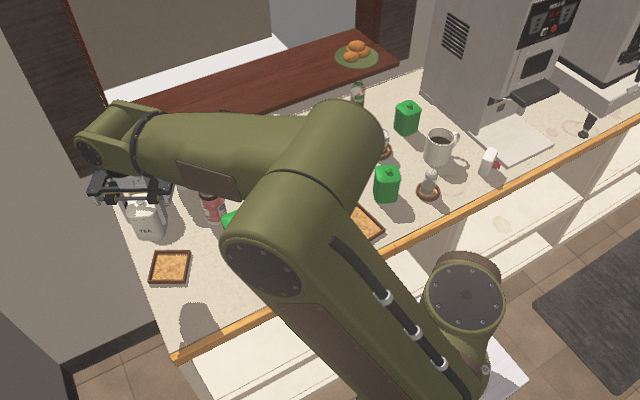

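The canister hangs upright at (147,220), above the square holder at (169,267). The shaker at (429,187) still stands. Lowering.

jog_arm(
  rows=[
    {"slide":[0,0,0.03],"spin":0,"gripper":0.055},
    {"slide":[0,0,0.065],"spin":0,"gripper":0.055},
    {"slide":[0,0,0.1],"spin":0,"gripper":0.055},
    {"slide":[0,0,0.125],"spin":0,"gripper":0.055},
    {"slide":[0,0,0.145],"spin":0,"gripper":0.055},
    {"slide":[0,0,0.155],"spin":0,"gripper":0.055},
    {"slide":[0,0,0.163],"spin":0,"gripper":0.055},
    {"slide":[0,0,0.163],"spin":0,"gripper":0.055},
  ],
)

```text
time_s: 23.25
ee_pos: [0.5433, 0.4383, 0.2364]
eef_rot: [-3.141, -0.0, 2.626]
force: [0.7, 0.3, -2.0]
grip_width: 0.067
grip_force: 24.9
```

jog_arm(
  rows=[
    {"slide":[0,0,0.001],"spin":0,"gripper":0.055},
    {"slide":[0,0,0.001],"spin":0,"gripper":0.055},
  ],
)

```text
time_s: 23.45
ee_pos: [0.5433, 0.4387, 0.2367]
eef_rot: [3.14, 0.001, 2.627]
force: [0.1, 0.0, -1.3]
grip_width: 0.067
grip_force: 24.9
```

jog_arm(
  rows=[
    {"slide":[0,0,0.001],"spin":0,"gripper":0.055},
    {"slide":[0,0,0.001],"spin":0,"gripper":0.055},
  ],
)

```text
time_s: 23.65
ee_pos: [0.5431, 0.4387, 0.2349]
eef_rot: [3.141, 0.0, 2.627]
force: [-0.5, -0.8, -2.3]
grip_width: 0.067
grip_force: 24.9
```

jog_arm(
  rows=[
    {"slide":[0,0,0.001],"spin":0,"gripper":0.055},
    {"slide":[0,0,0.001],"spin":0,"gripper":0.055},
  ],
)

```text
time_s: 23.85
ee_pos: [0.5431, 0.4388, 0.2343]
eef_rot: [3.141, 0.0, 2.627]
force: [-2.1, -1.0, 4.4]
grip_width: 0.0668
grip_force: 24.9
```

jog_arm(
  rows=[
    {"slide":[0,0,-0.0005],"spin":0,"gripper":0.067},
    {"slide":[0,0,-0.0005],"spin":0,"gripper":0.075},
    {"slide":[0,0,-0.0005],"spin":0,"gripper":0.085},
    {"slide":[0,0,-0.0005],"spin":0,"gripper":0.09},
    {"slide":[0,0,-0.016],"spin":0,"gripper":0.09},
    {"slide":[0,0,-0.056],"spin":0,"gripper":0.09},
    {"slide":[0,0,-0.106],"spin":0,"gripper":0.09},
    {"slide":[0,0,-0.156],"spin":0,"gripper":0.09},
  ],
)

```text
time_s: 24.65
ee_pos: [0.5428, 0.4384, 0.3927]
eef_rot: [3.141, 0.0, 2.627]
force: [-0.4, 0.2, 0.3]
grip_width: 0.09
grip_force: 0.0
```

jog_arm(
  rows=[
    {"slide":[-0.008,-0.034,0],"spin":-0.05,"gripper":0.085},
    {"slide":[-0.018,-0.077,0],"spin":-0.1,"gripper":0.085},
    {"slide":[-0.028,-0.12,0],"spin":-0.15,"gripper":0.085},
    {"slide":[-0.038,-0.163,0],"spin":-0.2,"gripper":0.085},
    {"slide":[-0.049,-0.208,0],"spin":-0.25,"gripper":0.085},
    {"slide":[-0.06,-0.253,0],"spin":-0.3,"gripper":0.085},
    {"slide":[-0.071,-0.3,0],"spin":-0.361,"gripper":0.085},
    {"slide":[-0.0803,-0.3411,0],"spin":-0.361,"gripper":0.085},
  ],
)

```text
time_s: 25.45
ee_pos: [0.4439, 0.1004, 0.3909]
eef_rot: [3.141, 0.002, 2.99]
force: [0.3, -0.2, 1.6]
grip_width: 0.0849
grip_force: 0.0
```

```bash
python3 - <<'E'
from h import *
for n in ("scene","top"):
    p,d=cams.camera(n); W=world(n,d)
    A=W.reshape(-1,3)[d.ravel()>0]; B=A[(abs(A[:,0]-.543)<.055)&(abs(A[:,1]-.4385)<.055)]
    C=B[(B[:,2]>.09)&(B[:,2]<.107)];print(n,"can",len(C),cv2.minAreaRect(C[:,:2].astype(np.float32)*1000) if len(C) else "",np.median(C[:,2]))
    B=A[(abs(A[:,0]-.445)<.065)&(abs(A[:,1]-.1025)<.05)];C=B[(B[:,2]>.06)&(B[:,2]<.085)]
    if len(C): print("carton",len(C),cv2.minAreaRect(C[:,:2].astype(np.float32)*1000))
E
```

```text
scene can 568 ((542.8864135742188, 435.4995422363281), (69.01676940917969, 71.22804260253906), 62.551448822021484) 0.09749056122331973
carton 432 ((445.22076416015625, 100.49453735351562), (58.55485153198242, 107.7856674194336), 81.78439331054688)
top can 494 ((542.9561767578125, 437.75335693359375), (68.62770080566406, 68.91410827636719), 61.31719207763672) 0.09796152189934051
carton 7 ((396.89056396484375, 115.32721710205078), (26.296850204467773, 1.437454342842102), 81.29029846191406)
```

The canister is placed: its lid measures (0.543, 0.438) and sits square in the well. Now the carton.

jog_arm(
  squeeze=15,
  rows=[
    {"slide":[0,0,0.03],"spin":0,"gripper":0.085},
    {"slide":[0,0,0.065],"spin":0,"gripper":0.085},
    {"slide":[0,0,0.09],"spin":0,"gripper":0.085},
    {"slide":[0,0,0.115],"spin":0,"gripper":0.085},
    {"slide":[0,0,0.14],"spin":0,"gripper":0.085},
    {"slide":[0,0,0.155],"spin":0,"gripper":0.085},
    {"slide":[0,0,0.165],"spin":0,"gripper":0.085},
    {"slide":[0,0,0.165],"spin":0,"gripper":0.075},
  ],
)

```text
time_s: 26.35
ee_pos: [0.4452, 0.1026, 0.2243]
eef_rot: [-3.141, -0.001, 2.988]
force: [0.6, -0.1, 0.4]
grip_width: 0.0796
grip_force: 0.0
```

jog_arm(
  rows=[
    {"slide":[0,0,0],"spin":0,"gripper":0.065},
    {"slide":[0,0,0],"spin":0,"gripper":0.045},
    {"slide":[0,0,0],"spin":0,"gripper":0.045},
    {"slide":[0,0,0],"spin":0,"gripper":0.045},
    {"slide":[0,0,0],"spin":0,"gripper":0.045},
  ],
)

```text
time_s: 26.85
ee_pos: [0.4453, 0.1023, 0.2254]
eef_rot: [3.141, 0.001, 2.988]
force: [-1.6, -0.8, 7.2]
grip_width: 0.0572
grip_force: 15.0
```

jog_arm(
  rows=[
    {"slide":[0,0,-0.005],"spin":0,"gripper":0.045},
    {"slide":[0,0,-0.02],"spin":0,"gripper":0.045},
    {"slide":[0,0,-0.05],"spin":0,"gripper":0.045},
    {"slide":[0,0,-0.085],"spin":0,"gripper":0.045},
    {"slide":[0,0,-0.115],"spin":0,"gripper":0.045},
    {"slide":[0,0,-0.14],"spin":0,"gripper":0.045},
    {"slide":[0,0,-0.15],"spin":0,"gripper":0.045},
    {"slide":[0,0,-0.15],"spin":0,"gripper":0.045},
  ],
)

```text
time_s: 27.65
ee_pos: [0.445, 0.1022, 0.3755]
eef_rot: [3.141, 0.002, 2.988]
force: [-0.5, 0.0, -1.6]
grip_width: 0.0575
grip_force: 15.0
```

jog_arm(
  rows=[
    {"slide":[0,-0.02,0],"spin":-0.04,"gripper":0.045},
    {"slide":[0.001,-0.055,0],"spin":-0.09,"gripper":0.045},
    {"slide":[0.002,-0.09,0],"spin":-0.14,"gripper":0.045},
    {"slide":[0.003,-0.125,0],"spin":-0.19,"gripper":0.045},
    {"slide":[0.004,-0.155,0],"spin":-0.23,"gripper":0.045},
    {"slide":[0.0046,-0.1697,0],"spin":-0.267,"gripper":0.045},
    {"slide":[0.0046,-0.1697,0],"spin":-0.267,"gripper":0.045},
  ],
)

```text
time_s: 28.35
ee_pos: [0.4141, -0.066, 0.3732]
eef_rot: [3.141, -0.002, -3.03]
force: [0.1, 0.1, 0.4]
grip_width: 0.0574
grip_force: 15.0
```

jog_arm(
  rows=[
    {"slide":[0,0,0.03],"spin":0,"gripper":0.045},
    {"slide":[0,0,0.06],"spin":0,"gripper":0.045},
    {"slide":[0,0,0.09],"spin":0,"gripper":0.045},
    {"slide":[0,0,0.115],"spin":0,"gripper":0.045},
    {"slide":[0,0,0.13],"spin":0,"gripper":0.045},
    {"slide":[0,0,0.138],"spin":0,"gripper":0.045},
    {"slide":[0,0,0.143],"spin":0,"gripper":0.045},
    {"slide":[0,0,0.143],"spin":0,"gripper":0.045},
  ],
)

```text
time_s: 29.15
ee_pos: [0.4145, -0.0644, 0.2313]
eef_rot: [3.141, -0.001, -3.028]
force: [-0.0, 0.9, -0.0]
grip_width: 0.0574
grip_force: 15.0
```

jog_arm(
  rows=[
    {"slide":[0,0,0.001],"spin":0,"gripper":0.045},
    {"slide":[0,0,0.001],"spin":0,"gripper":0.045},
  ],
)

```text
time_s: 29.35
ee_pos: [0.4146, -0.0647, 0.2311]
eef_rot: [-3.141, 0.001, -3.028]
force: [0.3, -0.3, -1.2]
grip_width: 0.057
grip_force: 15.0
```

jog_arm(
  rows=[
    {"slide":[0,0,0.001],"spin":0,"gripper":0.045},
    {"slide":[0,0,0.001],"spin":0,"gripper":0.045},
  ],
)

```text
time_s: 29.55
ee_pos: [0.4145, -0.0647, 0.2298]
eef_rot: [-3.141, 0.0, -3.029]
force: [0.6, 0.3, -0.6]
grip_width: 0.0572
grip_force: 15.0
```

jog_arm(
  rows=[
    {"slide":[0,0,0.001],"spin":0,"gripper":0.045},
    {"slide":[0,0,0.001],"spin":0,"gripper":0.045},
  ],
)

```text
time_s: 29.75
ee_pos: [0.4147, -0.0648, 0.2292]
eef_rot: [-3.141, 0.001, -3.028]
force: [-2.8, 0.3, 8.3]
grip_width: 0.057
grip_force: 15.0
```

jog_arm(
  rows=[
    {"slide":[0,0,-0.0005],"spin":0,"gripper":0.057},
    {"slide":[0,0,-0.0005],"spin":0,"gripper":0.065},
    {"slide":[0,0,-0.0005],"spin":0,"gripper":0.073},
    {"slide":[0,0,-0.0005],"spin":0,"gripper":0.077},
    {"slide":[0,0,-0.016],"spin":0,"gripper":0.077},
    {"slide":[0,0,-0.056],"spin":0,"gripper":0.077},
    {"slide":[0,0,-0.106],"spin":0,"gripper":0.077},
    {"slide":[0,0,-0.156],"spin":0,"gripper":0.077},
  ],
)

```text
time_s: 30.55
ee_pos: [0.4141, -0.0646, 0.3864]
eef_rot: [3.141, -0.001, -3.028]
force: [0.5, -0.2, -1.0]
grip_width: 0.0768
grip_force: 0.0
```

jog_arm(
  rows=[
    {"slide":[0,0.045,-0.02],"spin":0,"gripper":0.077},
    {"slide":[0,0.09,-0.04],"spin":0,"gripper":0.077},
    {"slide":[0,0.135,-0.04],"spin":0,"gripper":0.077},
    {"slide":[0,0.18,-0.04],"spin":0,"gripper":0.077},
    {"slide":[0,0.22,-0.04],"spin":0,"gripper":0.077},
    {"slide":[0,0.22,-0.04],"spin":0,"gripper":0.077},
  ],
)

```text
time_s: 31.15
ee_pos: [0.3888, 0.1571, 0.4246]
eef_rot: [3.141, -0.0, -3.024]
force: [0.4, -0.5, -0.9]
grip_width: 0.077
grip_force: 0.0
```

```bash
python3 - <<'E'
from h import *
n="top";p,d=cams.camera(n); W=world(n,d);A=W.reshape(-1,3)[d.ravel()>0]
for t,x,y,lo,hi in(("shaker",.41,-.304,.074,.11),("tin",.627,-.279,.07,.09),("can",.543,.4385,.09,.107),("carton",.4145,-.0647,.07,.09),("mug",.514,-.436,.085,.1),("jar",.641,.265,.1,.13)):
    B=A[(abs(A[:,0]-x)<.065)&(abs(A[:,1]-y)<.065)];C=B[(B[:,2]>lo)&(B[:,2]<hi)]
    print(t,len(C),np.round(np.percentile(C[:,2],[10,50,90]),4),cv2.minAreaRect(C[:,:2].astype(np.float32)*1000)) if len(C) else print(t,0)
cv2.imwrite("pics/top5.png",p[:,:,::-1])
E
```

```text
shaker 118 [0.0819 0.0895 0.0931] ((408.9376525878906, -303.97723388671875), (30.828022003173828, 31.23682975769043), 88.094970703125)
tin 286 [0.071  0.0735 0.0758] ((625.7162475585938, -277.212890625), (57.55668258666992, 56.08548355102539), 85.9913330078125)
can 498 [0.0938 0.0979 0.1017] ((542.7328491210938, 437.3167419433594), (69.35420989990234, 69.8505630493164), 59.75163650512695)
carton 69 [0.071  0.0787 0.0814] ((413.9110412597656, -63.208648681640625), (99.65279388427734, 56.95935821533203), 6.538630485534668)
mug 174 [0.0861 0.0908 0.0937] ((512.6972045898438, -423.1029357910156), (83.5530776977539, 90.01309967041016), 36.3106689453125)
jar 364 [0.1115 0.1147 0.1175] ((641.1268310546875, 266.41131591796875), (59.13471603393555, 58.04865646362305), 87.0733642578125)
```

View pics/top5.png

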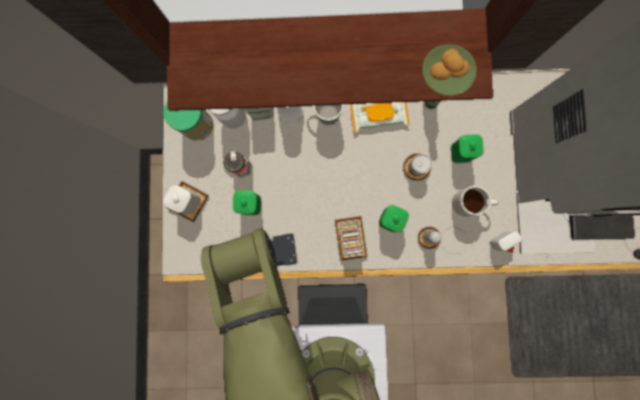

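The picture shows all four seated: shaker (430,237), tin (418,166), canister (182,200) and carton (351,238). The mug and jar haven't moved, so I'll hand it in.

```bash
python3 -c "
from station import workorder
print(workorder.hand_in())"
```

```text
the job is handed in; nothing more can be done
None
```

I've handed the job in: the shaker, tin, white canister and sachet carton were set down in that order, each upright on the floor of its holder, and the mug and jam jar were not moved; about 31 s of the 112 s were used, and no verdict was returned.

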